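# Prop the sprung catch and free the glass finial

## Robot

A 6-joint arm with a two-finger parallel gripper is mounted at the origin on the work surface. World frame = base frame: x ahead of the robot, y to its left, z up, the work surface at z = 0. Lengths are in m, angles in rad, forces in N, time in s.
With the tool pointing down it reaches from about 0.275 to 0.825 m from the base axis. Payload 4.9 kg.
Tool frame: the origin (TCP) lies on the centre line of the jaws, within the pads' length; the fingertips stand 25 mm ahead of it and the grasp point (between the pads) lies 6 mm ahead of it (ctrl.tip_extent is the z of the fingertips in the tool frame, in m); z points along the fingers, y is the direction in which the jaws open and shut (so a half turn about z gives the same grasp; the last joint's range is limited). The gripper opens to 85 mm and grips with 20 to 120 N. Pads are 22 mm wide; open, the fingers measure 114 mm over their backs; the gripper's body (76 mm by 85 mm) begins 54 mm behind the grasp point. The pads swing forward as they close: fully open they stand 13 mm farther back than shut.
Start: joints at [-1.388, 0.326, -0.193, 1.052, 0, 1.437], TCP at [0.171, -0.523, 0.256] pointing down, gripper open.
Joint ranges: [-2.65, 2.65], [-0.97, 1.79], [-1.3, 1.35], [-1.93, 2.1], [-1.47, 1.37], [-3.14, 3.14]. Speed limits (rad/s): [2.57, 2.57, 3.14, 3.14, 3.14, 3.14].

## Interface

Orientations are given as a 3x3 rotation matrix whose columns are the frame's x, y, z axes.
In Python, from cell import observe, cams, ticket, ctrl gives the robot as it stands. The module is installed in compiled form; this text tells all that it offers.
- The arm moves only by the tool apply_moves, never from a script. Its argument "steps" is one flat list of numbers, 5 for each row, row after row: the shift along the tool's x, y, z in m, then the turn about the tool's z in units of 5 degrees (1.0 is 5 degrees), then the opening, from -1 (shut) to 1 (fully open). In form: [x, y, z, twist, fingers, x, y, z, twist, fingers, ...]. A call has exactly 8 rows; each row is the pose to reach, as a shift and turn from the pose commanded when the call began, along the tool's axes at that moment; what a row does not reach only later rows make up. A row lasts 1/12 s, in which the tool goes at most 41.7 mm and 7.16 degrees, less where a joint would pass 70% of its speed; a pose out of reach is approached as far as the arm can. A call with a gripper value outside its range is refused whole. The fingers move at their own pace and stop on an object; "force" is the grip in N (left out, the last holds). Time passes only in rows, so rows that repeat a pose let the fingers close, or fill a call up. It gives the time, the measured TCP pose, the force and the opening at its end, in the units of the state.
- observe(): the state, without advancing time (a new reading comes with each control period).
- cams.capture(name): name is "scene" or "top"; returns the picture (480x640x3 uint8, blue, green, red); there is no depth.
- cams.camera_model(name): a dict with "fx", "fy", "cx", "cy" (pixels), "R" (3x3) and "t" (3): a world point X has camera coordinates R X + t. Camera axes: x right, y down, z forward; pixel columns grow to the right and rows downward; lengths in m; the calibration is good to about 2 mm. A picture is of the moment at which its call begins. camera_model takes no time and is no camera call.
- ticket.finish_job(): hands the job in, once; it reports no verdict.
Trained networks look in the newest picture that a camera, given by its name, has taken for a name from the list of things; names that differ only in an ending like _2 or _b are one class to them, and where a whole thing is asked for, a point or a joint stands for the part that bears it (a point fixed in the world has none). Each returns a list of dicts, best first, with "conf" (0 to 1); they miss things now and then, are a little off and sometimes report something else, mostly with a low value. They report only what shows in the picture. A call takes as long as a camera call. They do not tell look-alikes from the thing itself.
- cams.recognise(target, camera): "extent" ([left, top, right, bottom] in pixels, round what is visible of it).
- cams.outline_of(target, camera): "region" (480x640 bool, what is visible of it) and "extent" ([left, top, right, bottom] in pixels, round what is visible of it).
- cams.landmark_of(target, camera): "position" ([column, row] in pixels: a listed point, or the origin of a listed thing).
The state is a dict: "time_s": time; "joints": joint angles; "joint_vel": joint speeds; "effort": joint torques, N m; "eef_pos": TCP position; "tool_rot": TCP orientation; "wrist_force": force on the tool from outside, world axes, zero at the start; "torque": the same for the moment, N m; "gripper_width": opening from 0.0 (shut) to 1.0 (fully open).
Only numpy, scipy, OpenCV 4.12 (cv2) and the standard library are available. Lean on these libraries where they do the work, as an engineer would, in place of code of your own. Each camera call takes 0.05 s, during which the arm holds its last target.

## Task

The frosted glass finial in the holding jig is held down by a sprung catch. Push the right wooden prop (the middle thickness of the three standing blocks) all the way down into the catch's flared slot so that it wedges the catch open by itself, let go of it, then lift the finial out and stand it upright in the middle of the terracotta cooling slab, setting it down gently. Leave the prop standing in the slot with the catch held open.

Things in the scene. Friction and masses are not known exactly. Their poses are not given: they have to be found in the camera images.
- prop: Plain wooden block standing upright, 32 mm thick (its x), 40 mm wide (y), 110 mm high, 100 g; origin at the centre of its underside, z up. The lowest 8 mm of both 40 mm wide faces is chamfered: its foot is 22 mm thick. Alike after a half turn. Two lookalikes of the same width and height stand nearby, in any order: 22 mm thick (too thin to free the finial) and 56 mm thick (does not fit).
- jig: Holding jig bolted down: aluminium base 235 x 100 x 12 mm (its x -110 to +125). Origin on the table, z up, +x = the way the catch opens. Round seat with brass rim (radius 33, top at z 18 mm) at x -65, y 0, floor at z 12. Next, a fixed grey plate across it, 80 mm wide (y), top z 86, slot-side face at x 12, its part above z 60 leaning towards the seat. Spring housing at x 101 to 123, z up to 52.
- slot (a point): Middle of the floor of the slot between the grey plate and the catch's tail; jig axes; at x 28, y 0, z 27 mm of the jig. A prop pushed down fully stands here, its thickness along x, its width along y. With the catch shut the slot is 12 mm wide (x) at the bottom (to z 47 mm), flaring to 50 mm at the mouth (z 86 mm, jig x 0 to 50): come straight down 0 to 2 mm to the +x side of this point.
- catch (a joint): Travel of the sprung steel catch in m: 0 shut, 0.020 with the prop in, 0.024 at its stop. Its flat tongue (50 mm wide, z 22 to 27 mm) runs under the grey plate and laps 12 mm over the finial's foot when shut; its 50 mm wide tail rises behind the plate, flaring to +x. The spring pushes it shut with 1.5 N at 0, 2.7 N at 0.020; pushing the prop down takes about 5 N (15 N if off line).
- finial: Frosted glass finial standing in the jig's seat (3 mm of play), 98 mm high, about 120 g; origin at the centre of its underside, z along its axis. Round foot 50 mm across and 8 mm thick, stem 14 mm across, then a bud 34 mm across, cylindrical from 57 to 79 mm height (grip here, fingers across the jig's y to clear the plate), tapering to the top.
- slab: Fixed flat terracotta cooling slab, 130 x 130 x 15 mm; origin at the centre of its underside on the table, so its top is at z = 15 mm.
There are look-alikes about, which are no part of the job. Of the things shaped like the slab, the terracotta one is meant.

How it is judged:
On the way:
1. the prop stands fully down in the slot, let go, with the catch wedged open and the finial still in its seat (value of joint catch above 0.015 m and z of prop in the frame of jig below 0.037 m and x of prop in the frame of jig between 0.016 and 0.04 m and y of prop in the frame of jig between -0.02 and 0.02 m and contact force between the fingers and prop below 0.1 N and x of finial in the frame of jig between -0.075 and -0.055 m and z of finial in the frame of jig below 0.02 m), for 0.2 s.
At the end, for the whole second after the job is handed in: The finial stands upright (within 7 degrees), at rest, on the slab, within 40 mm of its centre; the prop stands in the slot (within 10 degrees of upright, foot within 10 mm of the slot's floor, within 12 mm along x and 20 mm along y of its place) and holds the catch open by 15 mm or more (horizontal distance between finial and slab below 0.04 m and angle between finial's own z axis and vertical below 0.12 rad and height (world z) of finial between 0.011 and 0.02 m and linear speed of finial below 0.03 m/s and value of joint catch above 0.015 m and z of prop in the frame of jig below 0.037 m and x of prop in the frame of jig between 0.016 and 0.04 m and y of prop in the frame of jig between -0.02 and 0.02 m and angle between prop's own z axis and vertical below 0.17 rad); the robot touches nothing.
It fails at once if the finial is dropped (falls freely faster than 0.6 m/s, about 18 mm) (contact force between the fingers and finial below 0.05 N and linear speed of finial above 0.6 m/s).
It fails at once if the finial is tipped over by more than 35 degrees (angle between finial's own z axis and vertical above 0.61 rad).
It also fails if it takes over 64 s, if anything falls off the work surface, if the arm or the gripper's body presses on something with over 40 N, if the wrist force passes 120 N, or if a joint passes its speed limit or range.

## Working session

There is one attempt and no reset: what is moved stays moved. The work goes in short steps, Python scripts to look and compute and a tool call to move; the robot and the scene stay as the last step left them, time stands still between calls to the robot, and variables do not carry over. Pictures are saved under pics/ and viewed, and the job is handed in when it is done.

Besides the shell and the picture viewer there is one more tool, called after "Emit:" by a JSON object that holds its "op" and its "data", one argument or row to a line. apply_moves: Moves the arm, as the interface text tells. Its arguments: {"type":"object","properties":{"steps":{"type":"array","items":{"type":"number"}},"force":{"type":"number"}},"required":["steps"]}

```bash
mkdir -p pics; ls; python3 - <<'E'
from cell import observe,cams,ctrl
import cv2
print(observe()); print(ctrl.tip_extent)
for n in("scene","top"):
    im=cams.capture(n); cv2.imwrite(f"pics/{n}0.png",im)
    print(n,cams.camera_model(n))
    for t in("prop","jig","slot","finial","slab","catch"):
        try:
            r=cams.recognise(t,n); print(t,[([int(v) for v in d["extent"]],round(d["conf"],2)) for d in r])
            if t!="catch":
                r=cams.landmark_of(t,n); print('  lm',t,[([round(float(v),1) for v in d["position"]],round(d["conf"],2)) for d in r])
        except Exception as e: print(t,e)
E
```

```text
pics
{'time_s': 0.0, 'joints': array([-1.38818287e+00,  3.26923925e-01, -1.93581928e-01,  1.05196028e+00,
       -1.29720384e-05,  1.43659536e+00]), 'joint_vel': array([ 5.99264437e-04, -8.20516824e-06, -1.38941371e-04, -3.50533430e-04,
       -1.20778635e-04, -4.24660165e-04]), 'effort': array([ 3.17469188e-03, -4.43392897e+01,  2.62442064e+01,  1.52942160e-02,
       -1.50512290e-05,  4.36001528e-06]), 'eef_pos': array([ 0.17125894, -0.52210813,  0.25551338]), 'tool_rot': array([[ 9.50232706e-01,  3.11540855e-01, -3.15993103e-04],
       [ 3.11540944e-01, -9.50231315e-01,  1.63968373e-03],
       [ 2.10561928e-04, -1.65652589e-03, -9.99998606e-01]]), 'wrist_force': array([-0.31935744,  0.01585259,  0.13326264]), 'torque': array([ 0.01590315, -0.02024309, -0.00534598]), 'gripper_width': 1.0000512314187275}
0.025
scene {'fx': 487.6411287806659, 'fy': 487.6411287806659, 'cx': 324.4161640945871, 'cy': 240.0343074259576, 'R': array([[ 0.77169317,  0.63579664, -0.01588333],
       [ 0.37549868, -0.47563087, -0.7954722 ],
       [-0.51331316,  0.60789629, -0.60578189]]), 't': array([-0.42
[... 586 characters left out ...]
': 314.5222209754127, 'cy': 236.43139564262594, 'R': array([[-0.01666593, -0.99973268,  0.01602551],
       [-0.99843191,  0.01578331, -0.05370861],
       [ 0.05344132, -0.01689549, -0.99842805]]), 't': array([0.09498215, 0.47246721, 1.38480984])}
prop [([501, 208, 538, 237], 0.61), ([282, 176, 390, 243], 0.24)]
  lm prop [([511.9, 225.1], 0.81)]
jig [([282, 175, 386, 242], 0.92)]
  lm jig [([339.5, 208.8], 0.8)]
slot [([280, 175, 386, 244], 0.82)]
  lm slot [([325.3, 209.4], 0.72)]
finial [([353, 193, 373, 211], 0.87)]
  lm finial [([360.7, 204.2], 0.65)]
slab [([80, 288, 138, 343], 0.97), ([189, 189, 248, 247], 0.64)]
  lm slab [([107.2, 315.2], 0.79)]
catch [([305, 190, 359, 225], 0.93)]
```

View pics/scene0.png

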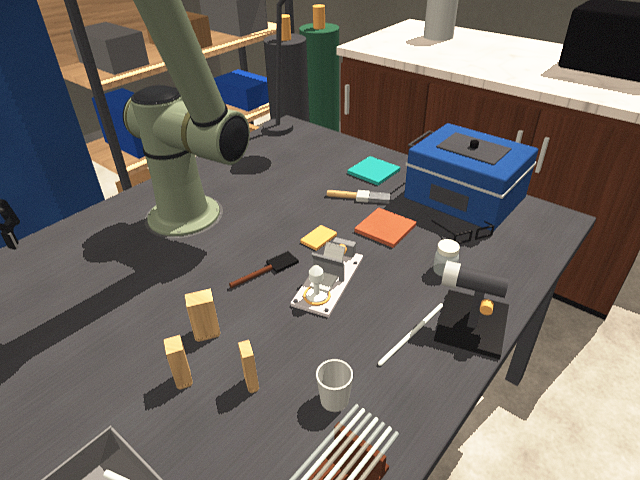

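View pics/top0.png

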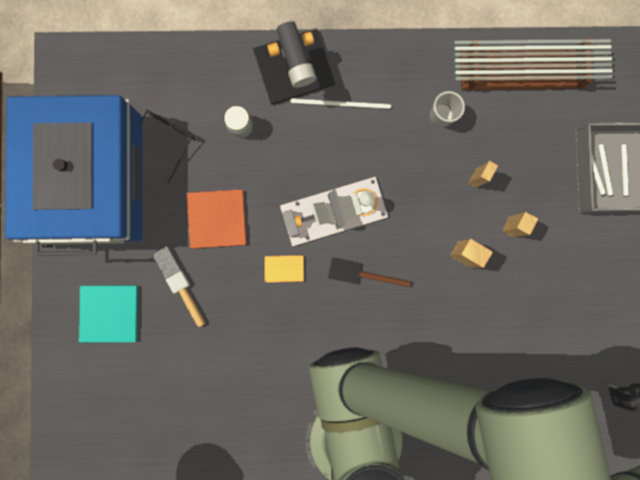

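Top view: blocks at (472,253) widest, (520,224) middle, (484,174) thinnest. The same ones in the scene view are at (202,315), (178,362) and (249,366). The terracotta slab is at (216,218) top, and teal and yellow are look-alikes. I'll confirm with enlarged crops.

```bash
python3 - <<'E'
import cv2,numpy as np
t=cv2.imread("pics/top0.png"); s=cv2.imread("pics/scene0.png")
a=cv2.resize(t[150:280,440:560],(480,520),interpolation=cv2.INTER_CUBIC)
b=cv2.resize(s[280:410,150:270],(320,347),interpolation=cv2.INTER_CUBIC)
c=np.zeros((520,800,3),np.uint8); c[:,:480]=a; c[:347,480:]=b
cv2.imwrite("pics/c1.png",c)
a=cv2.resize(t[165:255,270:400],(780,540),interpolation=cv2.INTER_CUBIC);cv2.imwrite("pics/c2.png",a)
a=cv2.resize(s[225:325,280:380],(600,600),interpolation=cv2.INTER_CUBIC);cv2.imwrite("pics/c3.png",a)
E
```

```text
(no output)
```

View pics/c1.png

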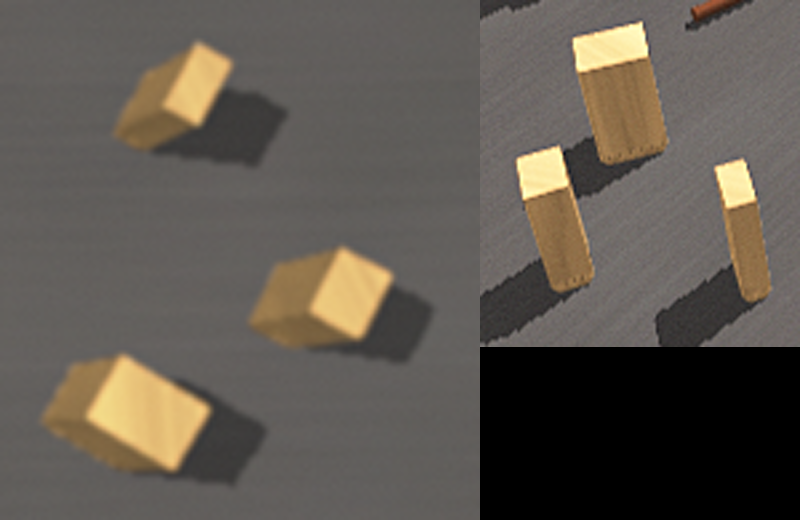

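View pics/c2.png

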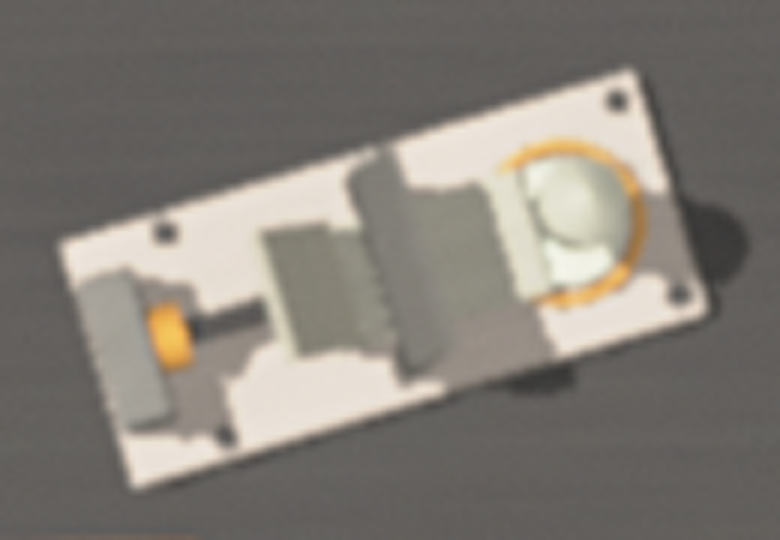

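View pics/c3.png

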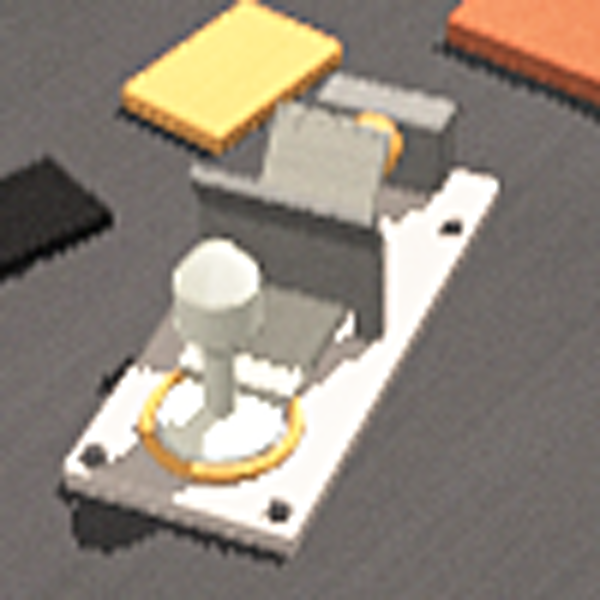

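Confirmed. The three blocks' top faces are visibly different thicknesses; the one at top (520,224) / scene (178,362) has a face ratio of about 0.86 (nominal 32/40 = 0.8), so it is the prop. Next I fit the poses.

```bash
cat > h.py <<'E'
import numpy as np,cv2
from scipy.optimize import minimize,least_squares
from cell import observe,cams,ctrl
CM={n:cams.camera_model(n) for n in("scene","top")}
def proj(n,X):
    m=CM[n]; c=np.atleast_2d(X)@m["R"].T+m["t"]
    return np.c_[m["fx"]*c[:,0]/c[:,2]+m["cx"],m["fy"]*c[:,1]/c[:,2]+m["cy"]]
def back(n,uv,z):
    m=CM[n]; d=np.array([(uv[0]-m["cx"])/m["fx"],(uv[1]-m["cy"])/m["fy"],1])
    d=m["R"].T@d; o=-m["R"].T@m["t"]; return (o+d*(z-o[2])/d[2])
def Rz(a): return np.array([[np.cos(a),-np.sin(a),0],[np.sin(a),np.cos(a),0],[0,0,1]])
def place(P,x,y,a,z=0): return P@Rz(a).T+[x,y,z]
def box(x0,x1,y0,y1,z0,z1): return np.array([[x,y,z] for x in(x0,x1) for y in(y0,y1) for z in(z0,z1)],float)
PROP=np.vstack([box(-.016,.016,-.02,.02,.008,.11),box(-.011,.011,-.02,.02,0,.008)])
S=6
def up(im,r): return cv2.resize(im[r[1]:r[3],r[0]:r[2]],None,fx=S,fy=S,interpolation=cv2.INTER_CUBIC)
def hullmask(n,X,r):
    u=(proj(n,X)-[r[0],r[1]]+.5)*S-.5
    m=np.zeros(((r[3]-r[1])*S,(r[2]-r[0])*S),np.uint8)
    cv2.fillConvexPoly(m,cv2.convexHull(np.round(u*16).astype(np.int32)),255,shift=4); return m>0
def fit(model,masks,x0):
    # masks: {cam:(mask,roi)}
    def f(p):
        return sum(float((hullmask(n,place(model,p[0],p[1],p[2]),r)^m).sum()) for n,(m,r) in masks.items())/S/S
    best=None
    for da in(-.2,0,.2):
        s=np.array([x0[0],x0[1],x0[2]+da]); sim=np.vstack([s,s+[.008,0,0],s+[0,.008,0],s+[0,0,.15]])
        q=minimize(f,s,method="Nelder-Mead",options=dict(initial_simplex=sim,xatol=1e-5,fatol=.01,maxiter=400))
        if best is None or q.fun<best.fun: best=q
    return best
E
python3 - <<'E'
from h import *
im={n:cv2.imread(f"pics/{n}0.png") for n in CM}
def wood(n,r):
    u=up(im[n],r).astype(int); m=(u[...,2]-u[...,0]>40)
    k,l,st,_=cv2.connectedComponentsWithStats(m.astype(np.uint8)); return l==1+np.argmax(st[1:,4])
R={"top":(495,200,550,245),"scene":(160,330,196,394)}
c=[back("top",(440+x/4-.375,150+y/4-.375),.11) for x,y in((341,246),(393,277),(362,340),(310,309))]
C=np.mean(c,0); e1=c[1]-c[0]; e2=c[2]-c[1]; print(C,np.linalg.norm(e1),np.linalg.norm(e2))
a0=np.arctan2(e1[1],e1[0])
masks={n:(wood(n,r),r) for n,r in R.items()}
for ks in(["top","scene"],["top"],["scene"]):
    q=fit(PROP,{k:masks[k] for k in ks},(C[0],C[1],a0)); print(ks,q.x,np.degrees(q.x[2]),q.fun,[masks[k][0].sum()/36 for k in ks])
# jig
J=np.array([[-.11,-.05],[-.11,.05],[.125,.05],[.125,-.05]])
J=np.c_[J,np.full(4,.012)]
uv=np.array([(710,318),(632,68),(63,242),(133,490)])/6-.417+[270,165]
w=np.array([back("top",p,.012) for p in uv]); print(w)
d=w[2]-w[1]; 
for t in [uv]:
    f=lambda p:(proj("top",place(J,*p))-t).ravel()
    m=w.mean(0); 
    for a in (np.arctan2(d[1],d[0]),):
        q=least_squares(f,[m[0],m[1],a]); print("jig",q.x,np.degrees(q.x[2]),f(q.x).round(2))
    print("scene pred jig corners",proj("scene",place(J,*q.x)).round(1), "crop6", ((proj("scene",place(J,*q.x))-[280,225]+.5)*6).round())
    print('slot lm',back("top",(325.3,209.4),.027),'pred',place(np.array([[.028,0,.027]]),*q.x))
    print('seat',place(np.array([[-.065,0,.012]]),*q.x))
# slab
u=im["top"].astype(int); m=((u[...,2]-u[...,0]>90)&(u[...,1]<130)).astype(np.uint8); m[:, :180]=0;m[:,255:]=0; m[:180]=0;m[260:]=0
k,l,st,ce=cv2.connectedComponentsWithStats(m);i=1+np.argmax(st[1:,4]);print("slab",st[i],ce[i],back("top",ce[i],.015))
E
```

```text
[ 0.4910446  -0.37748046  0.11      ] 0.03300646072580297 0.038838562255369156
['top', 'scene'] [ 0.49230152 -0.37668903 -2.07355839] -118.80614451502392 58.47222222222222 [np.float64(629.6666666666666), np.float64(969.8333333333334)]
['top'] [ 0.49168771 -0.37849984 -2.06708649] -118.43533148882527 24.11111111111111 [np.float64(629.6666666666666)]
['scene'] [ 0.4923979  -0.37658427 -2.07410257] -118.83732371043888 13.75 [np.float64(969.8333333333334)]
[[ 0.51548666 -0.08557516  0.012     ]
 [ 0.6142988  -0.05720983  0.012     ]
 [ 0.54909896  0.16669809  0.012     ]
 [ 0.4518451   0.14081623  0.012     ]]
jig [0.53510016 0.03395226 1.84952499] 105.96997596487812 [-12.64 -41.31  12.98  40.9   11.85  40.99 -12.17 -41.19]
scene pred jig corners [[327.4 313.9]
 [288.7 302.1]
 [327.7 245.8]
 [362.3 254.6]] crop6 [[287. 536.]
 [ 55. 466.]
 [289. 128.]
 [497. 180.]]
slot lm [0.53548482 0.06152476 0.027     ] pred [[0.52739642 0.06087163 0.027     ]]
seat [[ 0.55298384 -0.02853913  0.012     ]]
slab [ 187  190   59   58 3069] [215.90615836 218.47605083] [0.519293   0.31636177 0.015     ]
```

```bash
python3 - <<'E'
from h import *
J=np.c_[np.array([[-.11,.05],[-.11,-.05],[.125,-.05],[.125,.05]]),np.full(4,.012)]
uv=np.array([(710,318),(632,68),(63,242),(133,490)])/6-.417+[270,165]
f=lambda p:(proj("top",place(J,*p))-uv).ravel()
q=least_squares(f,[.535,.034,1.85]); print("jig",q.x,np.degrees(q.x[2]),f(q.x).round(2))
print(((proj("scene",place(J,*q.x))-[280,225]+.5)*6).round())
K=np.array([[.028,0,.027],[-.065,0,.012],[-.065,0,.080],[0.012,.04,.06],[0.012,-.04,.06],[0,.04,.086],[0,-.04,.086],[.05,.025,.086],[.05,-.025,.086],[.101,0,.052]])
k=place(K,*q.x)
names="slot seat bud".split()
print(k.round(4))
for n,o,s in(("top",(270,165),6),("scene",(280,225),6)):
    im=cv2.imread(f"pics/{'c2' if n=='top' else 'c3'}.png")
    P=(proj(n,np.vstack([k,place(J,*q.x)]))-o+.5)*s
    for i,p in enumerate(P): cv2.circle(im,(int(p[0]),int(p[1])),3,(0,0,255),-1); cv2.putText(im,str(i),(int(p[0])+4,int(p[1])),0,.5,(255,0,0),1)
    cv2.imwrite(f"pics/ov_{n}.png",im)
E
```

```text
jig [0.53473081 0.03396605 1.84810064] 105.88836705882319 [-0.04 -0.54  0.41  0.57 -0.5   0.22  0.13 -0.25]
[[ 54. 465.]
 [286. 536.]
 [497. 180.]
 [289. 127.]]
[[ 0.5271  0.0609  0.027 ]
 [ 0.5525 -0.0286  0.012 ]
 [ 0.5525 -0.0286  0.08  ]
 [ 0.493   0.0346  0.06  ]
 [ 0.5699  0.0565  0.06  ]
 [ 0.4963  0.023   0.086 ]
 [ 0.5732  0.0449  0.086 ]
 [ 0.497   0.0752  0.086 ]
 [ 0.5451  0.0889  0.086 ]
 [ 0.5071  0.1311  0.052 ]]
```

View pics/ov_top.png

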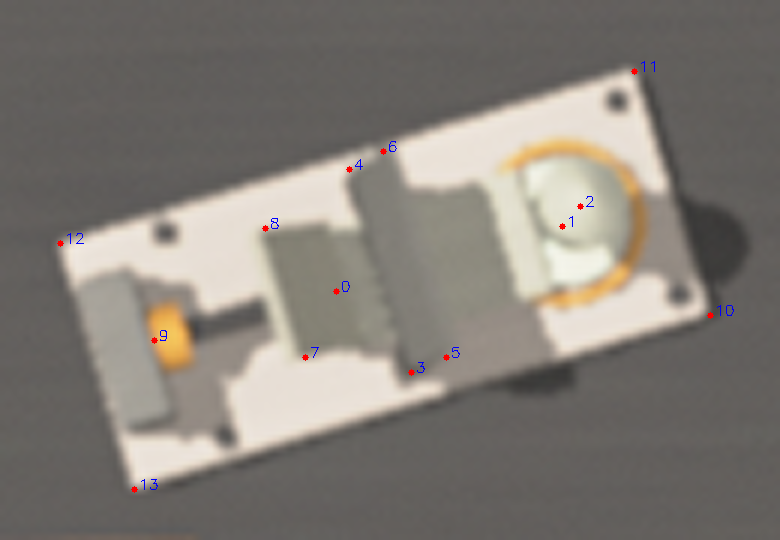

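View pics/ov_scene.png

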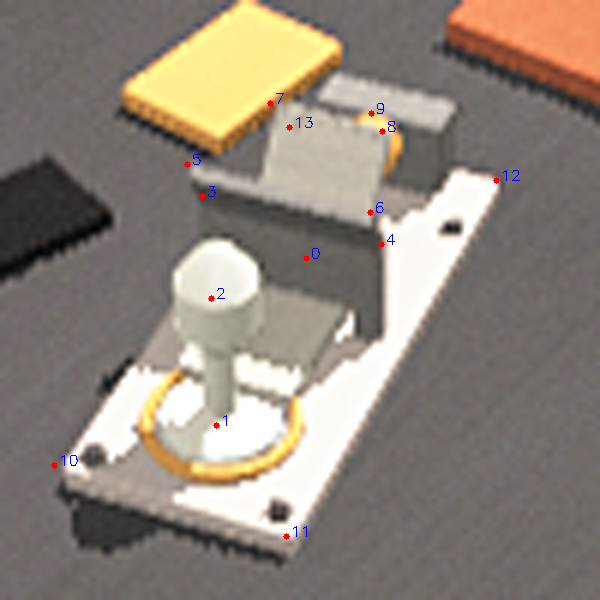

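```bash
cat >> h.py <<'E'
def go(x,y,z,yawx):
    """shift/twist for target TCP pos and tool-x world yaw (deg)"""
    o=observe(); R=o["tool_rot"]; d=R.T@(np.array([x,y,z])-o["eef_pos"])
    cur=np.degrees(np.arctan2(R[1,0],R[0,0])); dy=(yawx-cur+180)%360-180
    print("t",round(o["time_s"],2),"pos",o["eef_pos"].round(4),"yaw",round(cur,2),"tilt",(R[:2,2]).round(4),"F",o["wrist_force"].round(2),"w",round(o["gripper_width"],3))
    print("  shift",d.round(4),"twist units",round(-dy/5,3),"rows",round(np.linalg.norm(d)/.0417,1))
E
python3 -c "
from h import *
go(.492,-.3775,.18,61.2)"
```

```text
t 1.2 pos [ 0.1713 -0.5226  0.2563] yaw 18.15 tilt [-0.  0.] F [ 0.52  0.22 -0.72] w 1.001
  shift [ 0.3499 -0.038   0.0763] twist units -8.61 rows 8.6
```

Emit:
{"op": "apply_moves", "data": {
  "steps": [0.04, -0.005, 0.005, -1, 1, 0.08, -0.01, 0.01, -2, 1, 0.12, -0.015, 0.02, -3, 1, 0.16, -0.02, 0.03, -4, 1, 0.2, -0.024, 0.04, -5, 1, 0.24, -0.028, 0.05, -6, 1, 0.28, -0.032, 0.06, -7, 1, 0.315, -0.036, 0.07, -8, 1]
}}

```text
time_s: 1.87
eef_pos: [0.4617, -0.389, 0.1859]
tool_rot: [[0.523, 0.852, 0.001], [0.852, -0.523, -0.0], [0.0, 0.001, -1.0]]
wrist_force: [0.2, -1.2, 0.3]
gripper_width: 1.0
```

```bash
python3 -c "
from h import *
go(.492,-.3775,.18,61.2)"
```

```text
t 1.87 pos [ 0.4617 -0.389   0.1859] yaw 58.45 tilt [ 0.0007 -0.0003] F [ 0.23 -1.2   0.29] w 1.0
  shift [0.0257 0.0198 0.0059] twist units -0.55 rows 0.8
```

Emit:
{"op": "apply_moves", "data": {
  "steps": [0.012, 0.01, 0.003, -0.3, 1, 0.024, 0.02, 0.006, -0.6, 1, 0.024, 0.02, 0.006, -0.6, 1, 0.024, 0.02, 0.006, -0.6, 1, 0.024, 0.02, 0.006, -0.6, 1, 0.024, 0.02, 0.006, -0.6, 1, 0.024, 0.02, 0.006, -0.6, 1, 0.024, 0.02, 0.006, -0.6, 1]
}}

```text
time_s: 2.53
eef_pos: [0.4883, -0.3813, 0.1807]
tool_rot: [[0.484, 0.875, 0.0], [0.875, -0.484, -0.0], [-0.0, 0.0, -1.0]]
wrist_force: [-0.3, 0.1, -0.5]
gripper_width: 1.003
```

```bash
python3 - <<'E'
from h import *
go(.492,-.3775,.1,61.2)
a=cams.capture("scene");b=cams.capture("top")
cv2.imwrite("pics/s1.png",np.hstack([cv2.resize(a[250:400,130:290],(400,375)),cv2.resize(b[150:300,440:600],(400,375))]))
E
```

```text
t 2.53 pos [ 0.4883 -0.3813  0.1807] yaw 61.05 tilt [ 0.0003 -0.0004] F [-0.25  0.07 -0.5 ] w 1.003
  shift [0.0051 0.0013 0.0807] twist units -0.03 rows 1.9
```

View pics/s1.png

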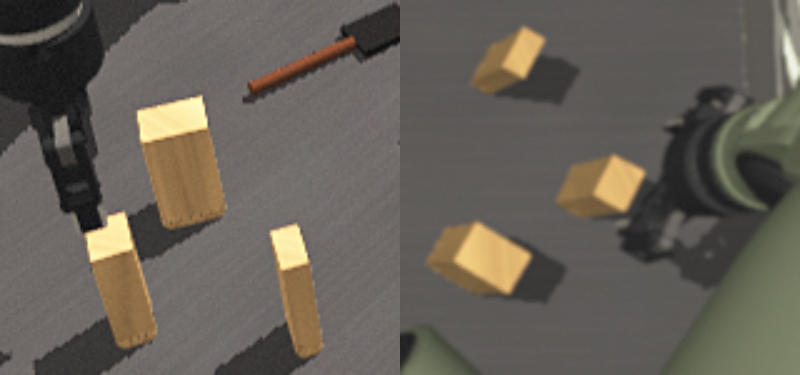

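```bash
python3 - <<'E'
from h import *
o=observe();R=o["tool_rot"];p=o["eef_pos"]
for n,c,s in(("scene",(130,250),2.5),("top",(440,150),2.5)):
    print(n,[((proj(n,p+R@np.array(v))[0]-c)*s).round() for v in((0,0,.012),(0,.0425,.012),(0,-.0425,.012),(0,0,-.1))])
print("camera top pos",-CM["top"]["R"].T@CM["top"]["t"])
E
```

```text
scene [array([ 82., 182.]), array([ 89., 223.]), array([ 75., 144.]), array([47., 68.])]
top [array([249., 180.]), array([272., 135.]), array([226., 224.]), array([307., 168.])]
camera top pos [0.39930323 0.1108967  1.40648641]
```

Emit:
{"op": "apply_moves", "data": {
  "steps": [0.005, 0.001, 0.015, 0, 1, 0.005, 0.001, 0.035, 0, 1, 0.005, 0.001, 0.055, 0, 1, 0.005, 0.001, 0.07, 0, 1, 0.005, 0.001, 0.08, 0, 1, 0.005, 0.001, 0.08, 0, 1, 0.005, 0.001, 0.08, 0, 1, 0.005, 0.001, 0.08, 0, 1]
}}

```text
time_s: 3.3
eef_pos: [0.4929, -0.3772, 0.1013]
tool_rot: [[0.483, 0.876, 0.001], [0.876, -0.483, -0.001], [-0.0, 0.001, -1.0]]
wrist_force: [0.4, 0.0, 0.1]
gripper_width: 1.001
```

Emit:
{"op": "apply_moves", "data": {
  "steps": [0, 0, 0, 0, 0.2, 0, 0, 0, 0, 0, 0, 0, 0, 0, -0.2, 0, 0, 0, 0, -0.4, 0, 0, 0, 0, -0.5, 0, 0, 0, 0, -0.5, 0, 0, 0, 0, -0.5, 0, 0, 0, 0, -0.5],
  "force": 50
}}

```text
time_s: 3.97
eef_pos: [0.4926, -0.3768, 0.101]
tool_rot: [[0.483, 0.876, 0.0], [0.876, -0.483, -0.001], [-0.0, 0.001, -1.0]]
wrist_force: [-2.0, 1.4, 5.8]
gripper_width: 0.465
```

```bash
python3 - <<'E'
from h import *
go(.492,-.3775,.25,61.2)
a=cams.capture("scene");b=cams.capture("top")
cv2.imwrite("pics/s2.png",np.hstack([cv2.resize(a[250:400,130:290],(400,375)),cv2.resize(b[150:300,440:600],(400,375))]))
E
```

```text
t 3.97 pos [ 0.4926 -0.3768  0.101 ] yaw 61.15 tilt [ 0.0005 -0.0006] F [-2.04  1.35  5.77] w 0.465
  shift [-0.0009 -0.     -0.149 ] twist units -0.01 rows 3.6
```

View pics/s2.png

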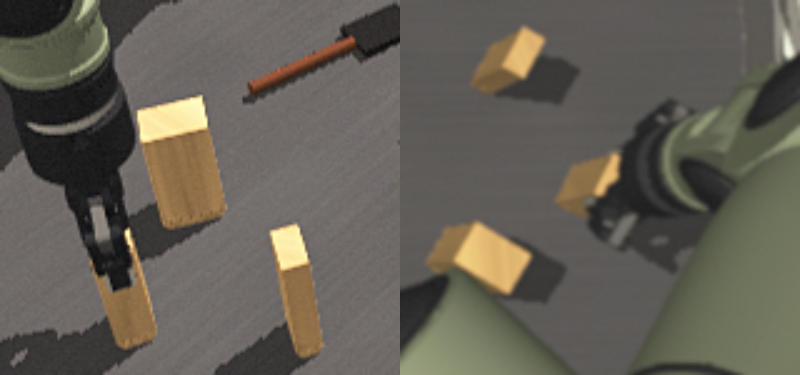

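Held (opening 0.465 × 85 mm = 39.5 mm). Lifting and carrying it over.

Emit:
{"op": "apply_moves", "data": {
  "steps": [0, 0, -0.015, 0, -0.5, 0, 0, -0.04, 0, -0.5, 0, 0, -0.07, 0, -0.5, 0, 0, -0.1, 0, -0.5, 0, 0, -0.13, 0, -0.5, 0, 0, -0.15, 0, -0.5, 0, 0, -0.155, 0, -0.5, 0, 0, -0.155, 0, -0.5]
}}

```text
time_s: 4.73
eef_pos: [0.493, -0.3771, 0.2565]
tool_rot: [[0.482, 0.876, 0.002], [0.876, -0.482, -0.002], [-0.001, 0.003, -1.0]]
wrist_force: [-0.3, -0.4, -1.8]
gripper_width: 0.459
```

```bash
python3 -c "
from h import *
go(.527,.062,.25,105.9)"
```

```text
t 4.73 pos [ 0.493  -0.3771  0.2565] yaw 61.15 tilt [ 0.0021 -0.002 ] F [-0.29 -0.43 -1.85] w 0.459
  shift [ 0.401  -0.1822  0.0057] twist units -8.95 rows 10.6
```

Emit:
{"op": "apply_moves", "data": {
  "steps": [0.02, -0.009, 0, -0.4, -0.5, 0.05, -0.022, 0, -1.1, -0.5, 0.085, -0.038, 0, -1.9, -0.5, 0.12, -0.054, 0, -2.7, -0.5, 0.155, -0.07, 0, -3.5, -0.5, 0.19, -0.086, 0, -4.3, -0.5, 0.225, -0.102, 0, -5.1, -0.5, 0.26, -0.118, 0, -5.9, -0.5]
}}

```text
time_s: 5.4
eef_pos: [0.513, -0.0897, 0.2528]
tool_rot: [[-0.014, 1.0, -0.004], [1.0, 0.014, 0.001], [0.001, -0.004, -1.0]]
wrist_force: [1.1, -0.3, -1.4]
gripper_width: 0.459
```

```bash
python3 -c "
from h import *
go(.527,.062,.25,105.9)"
```

```text
t 5.4 pos [ 0.513  -0.0897  0.2528] yaw 90.83 tilt [-0.0036  0.0013] F [ 1.07 -0.27 -1.4 ] w 0.459
  shift [0.1515 0.0162 0.0029] twist units -3.014 rows 3.7
```

Emit:
{"op": "apply_moves", "data": {
  "steps": [0.03, 0.003, 0, -0.6, -0.5, 0.06, 0.006, 0, -1.2, -0.5, 0.09, 0.009, 0, -1.8, -0.5, 0.12, 0.013, 0, -2.4, -0.5, 0.14, 0.016, 0, -2.8, -0.5, 0.15, 0.017, 0, -3, -0.5, 0.15, 0.017, 0, -3, -0.5, 0.15, 0.017, 0, -3, -0.5]
}}

```text
time_s: 6.07
eef_pos: [0.5291, 0.058, 0.2539]
tool_rot: [[-0.27, 0.963, -0.002], [0.963, 0.27, -0.001], [-0.0, -0.003, -1.0]]
wrist_force: [-0.4, 0.1, -1.8]
gripper_width: 0.459
```

```bash
python3 - <<'E'
from h import *
go(.527,.062,.2,105.9)
a=cams.capture("scene");b=cams.capture("top")
cv2.imwrite("pics/s3f.png",a);cv2.imwrite("pics/t3f.png",b)
cv2.imwrite("pics/s3.png",np.hstack([cv2.resize(a[170:330,260:420],(400,400)),cv2.resize(b[130:290,260:420],(400,400))]))
E
```

```text
t 6.07 pos [0.5291 0.058  0.2539] yaw 105.64 tilt [-0.0024 -0.0008] F [-0.37  0.1  -1.77] w 0.459
  shift [ 0.0044 -0.0008  0.0539] twist units -0.052 rows 1.3
```

View pics/s3.png

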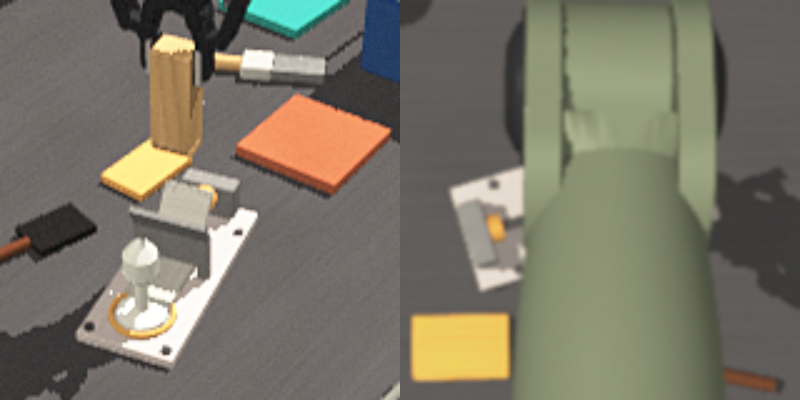

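```bash
python3 - <<'E'
from h import *
im=cv2.imread("pics/s3f.png"); s=8; c=(288,232)
u=cv2.resize(im[232:322,288:370],None,fx=s,fy=s,interpolation=cv2.INTER_CUBIC)[:600]
c2=cv2.resize(im[180:255,305:360],None,fx=s,fy=s,interpolation=cv2.INTER_CUBIC)
cv2.imwrite("pics/j8raw.png",u)
o=observe();R=o["tool_rot"];p=o["eef_pos"]
# prop prediction: prop frame x=tool x, y = -tool y, z=-toolz ; origin at tool z +0.101
P=np.array([p+R@np.array([x,y,.101-z]) for x,y,z in [(sx*.016,sy*.02,zz) for sx in(-1,1) for sy in(-1,1) for zz in(.008,.11)]+[(sx*.011,sy*.02,0) for sx in(-1,1) for sy in(-1,1)]])
for q in (proj("scene",P)-[305,180]+.5)*s: cv2.circle(c2,tuple(int(v) for v in q),3,(0,0,255),-1)
cv2.imwrite("pics/p8.png",c2)
E
```

```text
(no output)
```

View pics/j8raw.png

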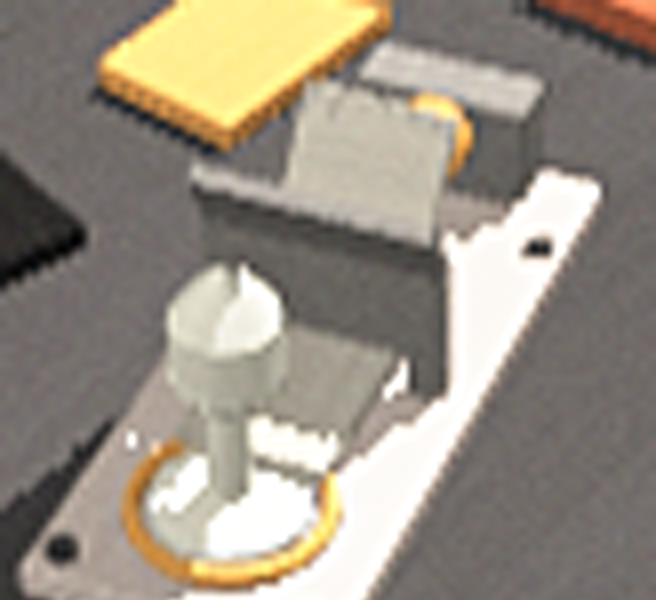

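View pics/p8.png

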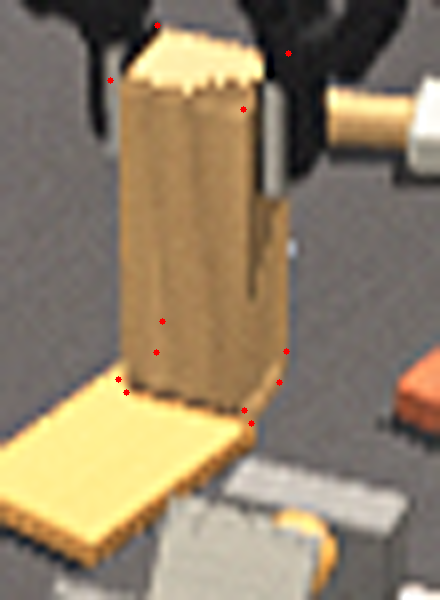

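```bash
python3 - <<'E'
from h import *
im=cv2.imread("pics/s3f.png"); s=8
K=np.array([[.05,.025,.086],[.05,-.025,.086],[.125,-.05,.012],[-.11,.05,.012]])
U=np.array([(310,85),(450,128),(600,188),(20,578)])/8-.44+[288,232]
f=lambda p:(proj("scene",place(K,*p))-U).ravel()
p0=[.53473,.03397,1.8481]
print(f(p0).round(2))
g=lambda q:f([q[0],q[1],1.8481])
q=least_squares(g,p0[:2]);print(q.x,g(q.x).round(2))
q3=least_squares(f,p0);print(q3.x,f(q3.x).round(2))
for nm,pp in(("top",p0),("scene",[*q.x,1.8481])):
  u=cv2.resize(im[232:322,288:370],None,fx=s,fy=s,interpolation=cv2.INTER_CUBIC)
  def line(X,col=(0,0,255)):
    a=((proj("scene",place(np.array(X,float),*pp))-[288,232]+.5)*s).astype(np.int32); cv2.polylines(u,[a],False,col,1)
  line([[-.11,.05,.012],[-.11,-.05,.012],[.125,-.05,.012],[.125,.05,.012],[-.11,.05,.012]])
  line([[-.11,.05,.0],[-.11,-.05,.0],[.125,-.05,.0]])
  t=np.linspace(0,6.283,60); line(np.c_[-.065+.033*np.cos(t),.033*np.sin(t),np.full(60,.018)],(255,0,0))
  line([[.05,.025,.086],[.05,-.025,.086]]);line([[0,.04,.086],[0,-.04,.086]],(255,0,0))
  cv2.imwrite(f"pics/jo_{nm}.png",cv2.resize(u,None,fx=.6,fy=.6) if 0 else u)
a=cv2.imread("pics/jo_top.png");b=cv2.imread("pics/jo_scene.png")
cv2.imwrite("pics/jo.png",cv2.resize(np.hstack([a,b]),(800,439),interpolation=cv2.INTER_AREA))
E
```

```text
[-1.66 -0.4  -0.6  -1.07 -0.3  -0.51 -1.54 -1.79]
[0.53908678 0.03272357] [-0.63  0.5   0.49 -0.15  0.75  0.36 -0.54 -0.69]
[0.5394422  0.03289123 1.86354535] [-0.82  0.54  0.41 -0.29  0.31  0.04  0.11 -0.26]
```

View pics/jo.png

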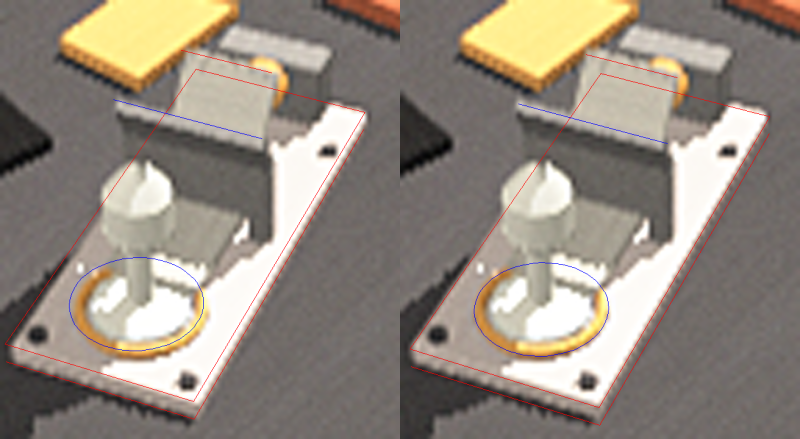

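```bash
python3 - <<'E'
from h import *
go(.529,.0615,.195,105.9)
E
```

```text
t 6.17 pos [0.5295 0.0571 0.2546] yaw 105.54 tilt [-0.0012 -0.0005] F [-0.27 -0.57 -1.89] w 0.458
  shift [0.0044 0.0008 0.0596] twist units -0.071 rows 1.4
```

Emit:
{"op": "apply_moves", "data": {
  "steps": [0.002, 0.0005, 0.01, 0, -0.5, 0.0045, 0.001, 0.025, -0.05, -0.5, 0.0045, 0.001, 0.04, -0.05, -0.5, 0.0045, 0.001, 0.055, -0.05, -0.5, 0.0045, 0.001, 0.06, -0.05, -0.5, 0.0045, 0.001, 0.06, -0.05, -0.5, 0.0045, 0.001, 0.06, -0.05, -0.5, 0.0045, 0.001, 0.06, -0.05, -0.5]
}}

```text
time_s: 6.83
eef_pos: [0.5301, 0.0625, 0.196]
tool_rot: [[-0.273, 0.962, 0.001], [0.962, 0.273, -0.0], [-0.0, 0.001, -1.0]]
wrist_force: [-0.1, -0.1, -1.3]
gripper_width: 0.463
```

```bash
python3 - <<'E'
from h import *
go(.529,.0615,.128,105.9)
a=cams.capture("scene");cv2.imwrite("pics/s4f.png",a)
im=cv2.resize(a[200:320,280:380],(600,720),interpolation=cv2.INTER_CUBIC)[:600]
o=observe();R=o["tool_rot"];p=o["eef_pos"]
P=np.array([p+R@np.array([x,y,.101-z]) for x,y,z in [(sx*.016,sy*.02,zz) for sx in(-1,1) for sy in(-1,1) for zz in(.008,.11)]])
for q in (proj("scene",P)-[280,200]+.5)*6: cv2.circle(im,tuple(int(v) for v in q),2,(0,0,255),-1)
cv2.imwrite("pics/s4.png",im)
E
```

```text
t 6.83 pos [0.5301 0.0625 0.196 ] yaw 105.86 tilt [ 0.0012 -0.    ] F [-0.13 -0.08 -1.28] w 0.463
  shift [-0.0007 -0.0014  0.068 ] twist units -0.007 rows 1.6
```

View pics/s4.png

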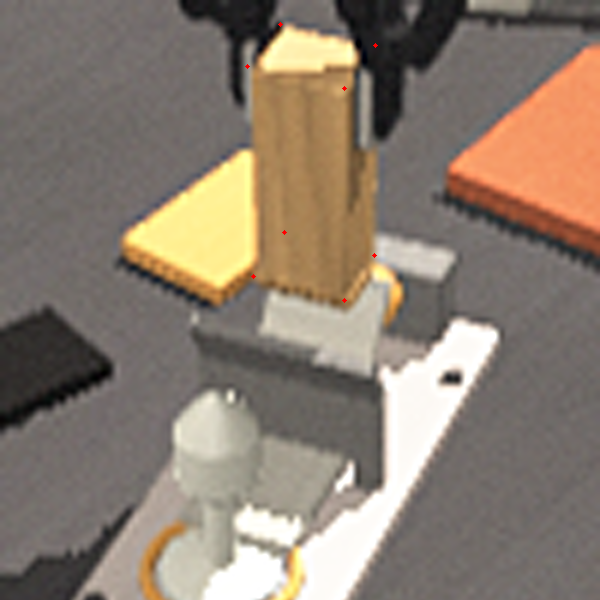

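Emit:
{"op": "apply_moves", "data": {
  "steps": [0, -0.001, 0.003, 0, -0.5, 0, -0.001, 0.008, 0, -0.5, 0, -0.001, 0.013, 0, -0.5, 0, -0.001, 0.018, 0, -0.5, 0, -0.001, 0.023, 0, -0.5, 0, -0.001, 0.028, 0, -0.5, 0, -0.001, 0.032, 0, -0.5, 0, -0.001, 0.032, 0, -0.5]
}}

```text
time_s: 7.55
eef_pos: [0.5287, 0.0622, 0.1626]
tool_rot: [[-0.274, 0.962, -0.0], [0.962, 0.274, -0.001], [-0.001, -0.0, -1.0]]
wrist_force: [0.4, -0.8, -0.2]
gripper_width: 0.462
```

```bash
python3 - <<'E'
from h import *
go(.529,.0615,.128,105.9)
E
```

```text
t 7.55 pos [0.5287 0.0622 0.1626] yaw 105.88 tilt [-0.0001 -0.001 ] F [ 0.38 -0.75 -0.18] w 0.462
  shift [-0.0007  0.0001  0.0346] twist units -0.003 rows 0.8
```

Emit:
{"op": "apply_moves", "data": {
  "steps": [0, 0, 0.002, 0, -0.5, 0, 0, 0.004, 0, -0.5, 0, 0, 0.007, 0, -0.5, 0, 0, 0.01, 0, -0.5, 0, 0, 0.013, 0, -0.5, 0, 0, 0.016, 0, -0.5, 0, 0, 0.018, 0, -0.5, 0, 0, 0.018, 0, -0.5]
}}

```text
time_s: 8.22
eef_pos: [0.5286, 0.063, 0.1449]
tool_rot: [[-0.274, 0.962, 0.0], [0.962, 0.274, 0.001], [0.001, 0.0, -1.0]]
wrist_force: [1.3, 0.8, -0.2]
gripper_width: 0.463
```

```bash
python3 - <<'E'
from h import *
go(.529,.0615,.128,105.9)
E
```

```text
t 8.22 pos [0.5286 0.063  0.1449] yaw 105.92 tilt [0.0001 0.001 ] F [ 1.29  0.8  -0.23] w 0.463
  shift [-0.0016 -0.0001  0.0169] twist units 0.004 rows 0.4
```

Emit:
{"op": "apply_moves", "data": {
  "steps": [0, 0, 0.002, 0, -0.5, 0, 0, 0.004, 0, -0.5, 0, 0, 0.006, 0, -0.5, 0, 0, 0.009, 0, -0.5, 0, 0, 0.012, 0, -0.5, 0, 0, 0.015, 0, -0.5, 0, 0, 0.017, 0, -0.5, 0, 0, 0.017, 0, -0.5]
}}

```text
time_s: 8.88
eef_pos: [0.5279, 0.0628, 0.1279]
tool_rot: [[-0.274, 0.962, -0.001], [0.962, 0.274, 0.0], [0.001, -0.001, -1.0]]
wrist_force: [-0.9, 2.6, 3.8]
gripper_width: 0.46
```

```bash
python3 - <<'E'
from h import *
go(.529,.0615,.128,105.9)
a=cams.capture("scene");cv2.imwrite("pics/s5f.png",a)
cv2.imwrite("pics/s5.png",cv2.resize(a[200:320,280:380],(600,720),interpolation=cv2.INTER_CUBIC)[:600])
E
```

```text
t 8.88 pos [0.5279 0.0628 0.1279] yaw 105.91 tilt [-0.0013  0.0004] F [-0.87  2.6   3.76] w 0.46
  shift [-0.0015  0.0007 -0.0001] twist units 0.002 rows 0.0
```

View pics/s5.png

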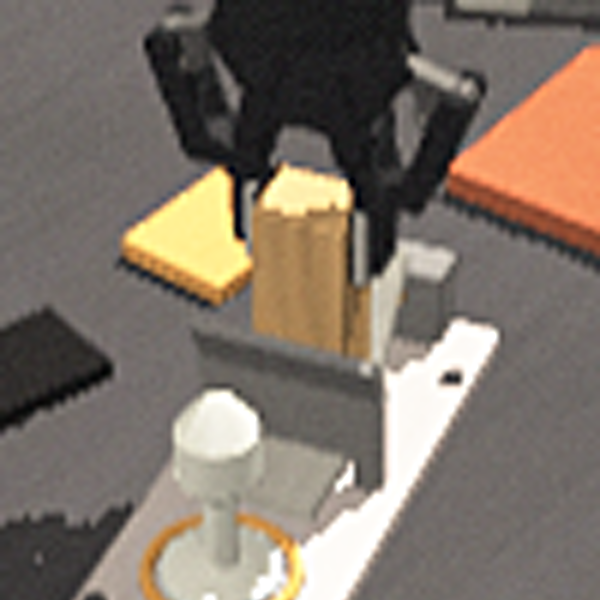

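Emit:
{"op": "apply_moves", "data": {
  "steps": [0, 0, 0.001, 0, -0.5, 0, 0, 0.002, 0, -0.5, 0, 0, 0.003, 0, -0.5, 0, 0, 0.003, 0, -0.5, 0, 0, 0.003, 0, -0.5, 0, 0, 0.003, 0, -0.5, 0, 0, 0.003, 0, -0.5, 0, 0, 0.003, 0, -0.5]
}}

```text
time_s: 9.6
eef_pos: [0.528, 0.0628, 0.1277]
tool_rot: [[-0.274, 0.962, 0.0], [0.962, 0.274, 0.0], [0.0, 0.0, -1.0]]
wrist_force: [-8.6, 1.9, 26.4]
gripper_width: 0.461
```

Fully bottomed: 26 N with no further travel. Relaxing the push and letting go.

Emit:
{"op": "apply_moves", "data": {
  "steps": [0, 0, -0.002, 0, -0.5, 0, 0, -0.003, 0, -0.5, 0, 0, -0.003, 0, -0.2, 0, 0, -0.003, 0, 0, 0, 0, -0.003, 0, 0.4, 0, 0, -0.003, 0, 0.8, 0, 0, -0.003, 0, 0.8, 0, 0, -0.003, 0, 0.8]
}}

```text
time_s: 10.27
eef_pos: [0.5287, 0.0624, 0.1281]
tool_rot: [[-0.274, 0.962, -0.0], [0.962, 0.274, -0.0], [-0.0, -0.0, -1.0]]
wrist_force: [-0.4, 0.5, -0.5]
gripper_width: 0.901
```

Emit:
{"op": "apply_moves", "data": {
  "steps": [0, 0, -0.01, 0, 0.8, 0, 0, -0.03, 0, 0.8, 0, 0, -0.06, 0, 0.8, 0, 0, -0.085, 0, 0.8, 0, 0, -0.1, 0, 0.8, 0, 0, -0.1, 0, 0.8, 0, 0, -0.1, 0, 0.8, 0, 0, -0.1, 0, 0.8]
}}

```text
time_s: 10.93
eef_pos: [0.5281, 0.0626, 0.2278]
tool_rot: [[-0.274, 0.962, -0.001], [0.962, 0.274, -0.0], [0.0, -0.001, -1.0]]
wrist_force: [0.7, 0.7, -0.5]
gripper_width: 0.897
```

```bash
python3 - <<'E'
from h import *
go(.555,-.029,.2,105.9)
a=cams.capture("scene");cv2.imwrite("pics/s6f.png",a)
cv2.imwrite("pics/s6.png",cv2.resize(a[200:320,280:380],(600,720),interpolation=cv2.INTER_CUBIC)[:600])
for t in("finial","prop"): print(t,[(d["position"],d["conf"]) for d in cams.landmark_of(t,"scene")])
E
```

```text
t 10.93 pos [0.5281 0.0626 0.2278] yaw 105.9 tilt [-0.0008 -0.    ] F [ 0.71  0.7  -0.52] w 0.897
  shift [-0.0955  0.0008  0.0278] twist units 0.0 rows 2.4
finial [([315.1, 294.3], 0.89)]
prop [([331.1, 264.5], 0.68)]
```

View pics/s6.png

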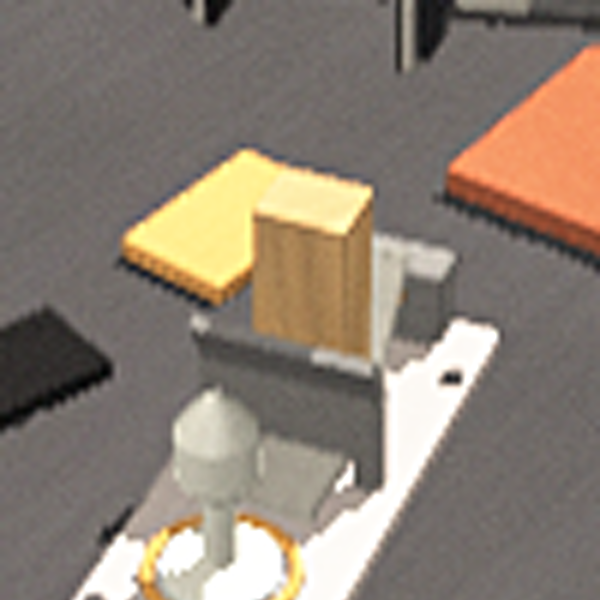

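```bash
python3 - <<'E'
from h import *
for p in((.5548,-.0292),(.5525,-.0286)):
  for z in(.069,.080,.091,.11): print(p,z,((proj("scene",np.array([*p,z]))[0]-[280,200]+.5)*6).round(1))
E
```

```text
(0.5548, -0.0292) 0.069 [215.7 472.8]
(0.5548, -0.0292) 0.08 [214.9 451.5]
(0.5548, -0.0292) 0.091 [214.1 430. ]
(0.5548, -0.0292) 0.11 [212.8 392.2]
(0.5525, -0.0286) 0.069 [212.2 469.6]
(0.5525, -0.0286) 0.08 [211.4 448.3]
(0.5525, -0.0286) 0.091 [210.6 426.8]
(0.5525, -0.0286) 0.11 [209.2 389. ]
```

Emit:
{"op": "apply_moves", "data": {
  "steps": [-0.01, 0, 0, 0, 0.8, -0.03, 0, 0.004, 0, 0.8, -0.055, 0, 0.008, 0, 0.8, -0.08, 0, 0.015, 0, 0.8, -0.095, 0, 0.02, 0, 0.8, -0.095, 0.001, 0.02, 0, 0.8, -0.095, 0.001, 0.02, 0, 0.8, -0.095, 0.001, 0.02, 0, 0.8]
}}

```text
time_s: 11.75
eef_pos: [0.5552, -0.0281, 0.2081]
tool_rot: [[-0.274, 0.962, -0.001], [0.962, 0.274, 0.001], [0.001, -0.001, -1.0]]
wrist_force: [0.0, 0.5, 0.0]
gripper_width: 0.901
```

```bash
python3 - <<'E'
from h import *
go(.555,-.029,.086,105.9)
a=cams.capture("scene");cv2.imwrite("pics/s7f.png",a)
cv2.imwrite("pics/s7.png",cv2.resize(a[200:320,280:380],(600,720),interpolation=cv2.INTER_CUBIC)[:600])
E
```

```text
t 11.75 pos [ 0.5552 -0.0281  0.2081] yaw 105.9 tilt [-0.0009  0.0007] F [0.   0.54 0.04] w 0.901
  shift [-0.0009 -0.0004  0.1221] twist units 0.001 rows 2.9
```

View pics/s7.png

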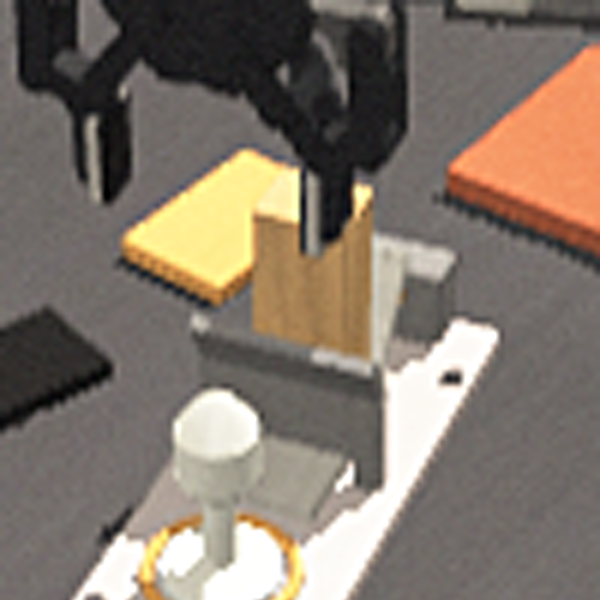

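Emit:
{"op": "apply_moves", "data": {
  "steps": [0, 0, 0.015, 0, 0.8, -0.001, 0, 0.035, 0, 0.8, -0.001, 0, 0.06, 0, 0.8, -0.001, 0, 0.08, 0, 0.8, -0.001, 0, 0.1, 0, 0.8, -0.001, 0, 0.115, 0, 0.8, -0.001, 0, 0.121, 0, 0.8, -0.001, 0, 0.121, 0, 0.8]
}}

```text
time_s: 12.47
eef_pos: [0.5547, -0.0283, 0.0862]
tool_rot: [[-0.275, 0.961, -0.003], [0.961, 0.275, 0.001], [0.001, -0.002, -1.0]]
wrist_force: [-0.4, -0.3, 0.4]
gripper_width: 0.902
```

```bash
python3 - <<'E'
from h import *
go(.555,-.029,.087,105.9)
a=cams.capture("scene")
cv2.imwrite("pics/s8.png",cv2.resize(a[220:320,280:380],(600,600),interpolation=cv2.INTER_CUBIC))
E
```

```text
t 12.47 pos [ 0.5547 -0.0283  0.0862] yaw 105.98 tilt [-0.0026  0.0006] F [-0.44 -0.31  0.41] w 0.902
  shift [-0.0007  0.0001 -0.0008] twist units 0.017 rows 0.0
```

View pics/s8.png

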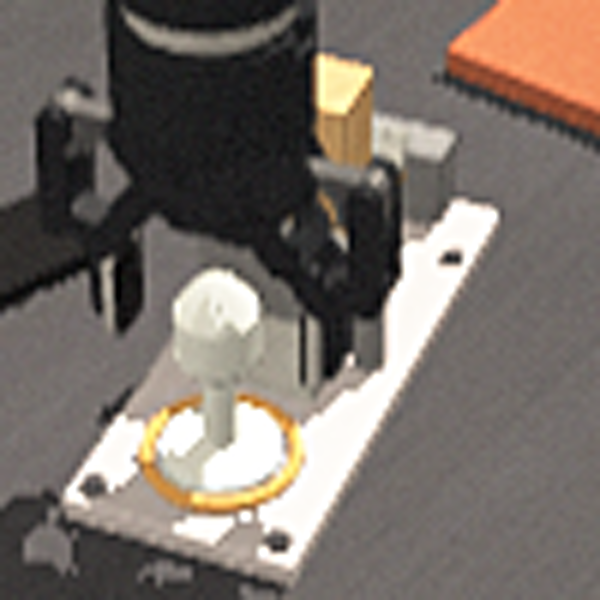

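Emit:
{"op": "apply_moves", "data": {
  "steps": [0, 0, 0, 0, 0.6, 0, 0, 0, 0, 0.4, 0, 0, 0, 0, 0.2, 0, 0, 0, 0, 0, 0, 0, 0, 0, -0.15, 0, 0, 0, 0, -0.3, 0, 0, 0, 0, -0.4, 0, 0, 0, 0, -0.5],
  "force": 25
}}

```text
time_s: 13.18
eef_pos: [0.556, -0.0296, 0.0877]
tool_rot: [[-0.274, 0.962, 0.0], [0.962, 0.274, -0.0], [-0.0, 0.0, -1.0]]
wrist_force: [-1.3, -0.1, 5.9]
gripper_width: 0.386
```

Emit:
{"op": "apply_moves", "data": {
  "steps": [0, 0, 0, 0, -0.6, 0, 0, 0, 0, -0.6, 0, 0, 0, 0, -0.6, 0, 0, 0, 0, -0.6, 0, 0, 0, 0, -0.6, 0, 0, 0, 0, -0.6, 0, 0, 0, 0, -0.6, 0, 0, 0, 0, -0.6]
}}

```text
time_s: 13.85
eef_pos: [0.556, -0.0296, 0.0877]
tool_rot: [[-0.274, 0.962, 0.0], [0.962, 0.274, -0.0], [-0.0, 0.0, -1.0]]
wrist_force: [-1.4, -0.7, 5.7]
gripper_width: 0.388
```

```bash
python3 - <<'E'
from h import *
go(.555,-.029,.087,105.9)
a=cams.capture("scene")
cv2.imwrite("pics/s9.png",cv2.resize(a[220:320,280:380],(600,600),interpolation=cv2.INTER_CUBIC))
E
```

```text
t 13.85 pos [ 0.556  -0.0296  0.0877] yaw 105.9 tilt [ 0.0004 -0.0003] F [-1.43 -0.73  5.68] w 0.388
  shift [ 0.0008 -0.0008  0.0007] twist units -0.001 rows 0.0
```

View pics/s9.png

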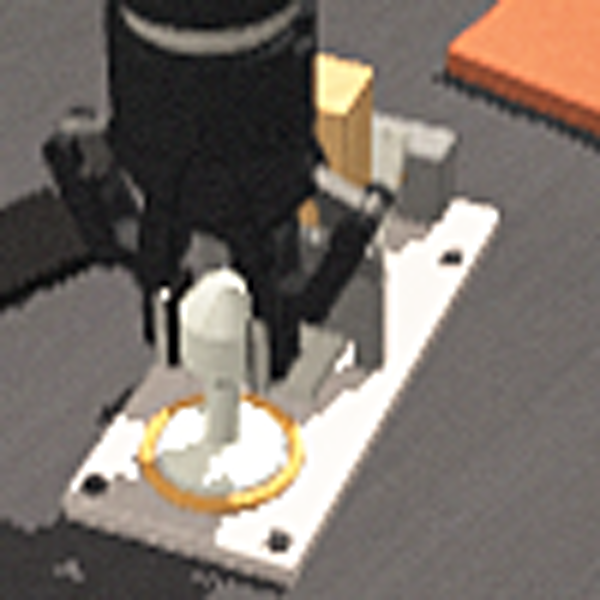

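Emit:
{"op": "apply_moves", "data": {
  "steps": [0, 0, 0, 0, -0.7, 0, 0, 0, 0, -0.7, 0, 0, -0.002, 0, -0.7, 0, 0, -0.005, 0, -0.7, 0, 0, -0.01, 0, -0.7, 0, 0, -0.016, 0, -0.7, 0, 0, -0.02, 0, -0.7, 0, 0, -0.02, 0, -0.7],
  "force": 40
}}

```text
time_s: 14.57
eef_pos: [0.5567, -0.0296, 0.1085]
tool_rot: [[-0.274, 0.962, 0.002], [0.962, 0.274, -0.0], [-0.001, 0.002, -1.0]]
wrist_force: [0.6, -0.4, -1.2]
gripper_width: 0.385
```

```bash
python3 - <<'E'
from h import *
go(.555,-.029,.25,105.9)
a=cams.capture("scene")
cv2.imwrite("pics/s10.png",cv2.resize(a[220:320,280:380],(600,600),interpolation=cv2.INTER_CUBIC))
E
```

```text
t 14.57 pos [ 0.5567 -0.0296  0.1085] yaw 105.9 tilt [ 0.0019 -0.0003] F [ 0.56 -0.42 -1.21] w 0.385
  shift [ 0.0009 -0.0012 -0.1415] twist units 0.001 rows 3.4
```

View pics/s10.png

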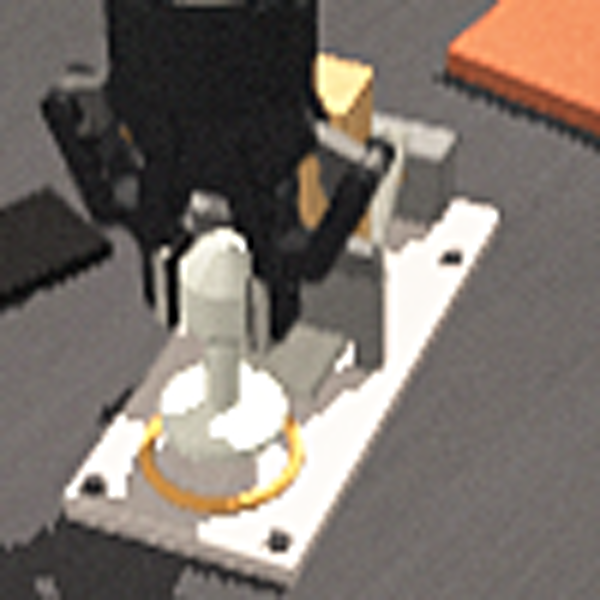

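Emit:
{"op": "apply_moves", "data": {
  "steps": [0, 0, -0.006, 0, -0.7, 0, 0, -0.02, 0, -0.7, 0, 0, -0.045, 0, -0.7, 0, 0, -0.075, 0, -0.7, 0, 0, -0.105, 0, -0.7, 0, 0, -0.13, 0, -0.7, 0, 0, -0.145, 0, -0.7, 0, 0, -0.15, 0, -0.7]
}}

```text
time_s: 15.28
eef_pos: [0.5572, -0.0297, 0.2606]
tool_rot: [[-0.274, 0.962, 0.005], [0.962, 0.274, -0.001], [-0.002, 0.004, -1.0]]
wrist_force: [0.3, -0.5, -1.8]
gripper_width: 0.382
```

```bash
python3 - <<'E'
from h import *
im=cv2.imread("pics/scene0.png").astype(int)
m=((im[...,2]-im[...,0]>90)&(im[...,1]<130)).astype(np.uint8); m[:200]=0;m[255:]=0;m[:,:345]=0;m[:,425:]=0
print(cv2.minAreaRect(np.argwhere(m)[:,::-1].astype(np.float32)),m.sum())
print(back("scene",(386.6,227.1),.0))
r=(345,200,425,255); q=fit(box(-.065,.065,-.065,.065,0,.015),{"scene":(up(im.astype(np.uint8)*0+m[...,None]*255,r)[...,0]>127,r)},(.52,.316,0)); print(q.x,q.fun)
go(.521,.316,.26,105.9)
E
```

```text
((376.75006103515625, 233.25003051757812), (39.59797668457031, 71.41778564453125), 45.0) 156
[0.52117793 0.32612338 0.        ]
[0.51677871 0.32027967 0.05528806] 1299.4722222222222
t 15.28 pos [ 0.5572 -0.0297  0.2606] yaw 105.9 tilt [ 0.0048 -0.0009] F [ 0.3 -0.5 -1.8] w 0.382
  shift [3.424e-01 5.990e-02 1.000e-04] twist units 0.001 rows 8.3
```

Emit:
{"op": "apply_moves", "data": {
  "steps": [0.01, 0.002, 0, 0, -0.7, 0.03, 0.005, 0, 0, -0.7, 0.055, 0.01, 0, 0, -0.7, 0.085, 0.015, 0, 0, -0.7, 0.115, 0.02, 0, 0, -0.7, 0.145, 0.025, 0, 0, -0.7, 0.175, 0.03, 0, 0, -0.7, 0.2, 0.035, 0, 0, -0.7]
}}

```text
time_s: 15.95
eef_pos: [0.5327, 0.1749, 0.2553]
tool_rot: [[-0.275, 0.961, -0.004], [0.961, 0.275, 0.0], [0.001, -0.003, -1.0]]
wrist_force: [-0.1, 0.5, -0.8]
gripper_width: 0.381
```

Emit:
{"op": "apply_moves", "data": {
  "steps": [0.025, 0.004, 0, 0, -0.7, 0.05, 0.009, 0, 0, -0.7, 0.08, 0.014, 0, 0, -0.7, 0.105, 0.018, 0, 0, -0.7, 0.125, 0.022, 0, 0, -0.7, 0.138, 0.024, 0, 0, -0.7, 0.143, 0.025, 0, 0, -0.7, 0.143, 0.025, 0, 0, -0.7]
}}

```text
time_s: 16.62
eef_pos: [0.5186, 0.3176, 0.256]
tool_rot: [[-0.276, 0.961, -0.002], [0.961, 0.276, -0.001], [-0.0, -0.002, -1.0]]
wrist_force: [0.5, -0.4, -1.0]
gripper_width: 0.381
```

```bash
python3 - <<'E'
from h import *
go(.521,.318,.0907,105.9)
a=cams.capture("scene");b=cams.capture("top")
cv2.imwrite("pics/s11.png",np.hstack([cv2.resize(a[120:280,300:460],(400,400)),cv2.resize(b[130:290,150:310],(400,400))]))
E
```

```text
t 16.62 pos [0.5186 0.3176 0.256 ] yaw 106.0 tilt [-0.0019 -0.0009] F [ 0.55 -0.36 -1.  ] w 0.381
  shift [-0.0002  0.0027  0.1653] twist units 0.019 rows 4.0
```

View pics/s11.png

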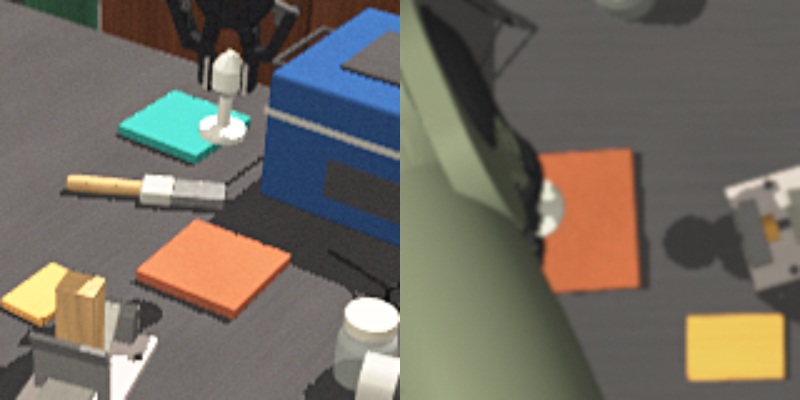

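Emit:
{"op": "apply_moves", "data": {
  "steps": [0, 0.001, 0.01, 0, -0.7, 0, 0.002, 0.03, 0, -0.7, 0, 0.002, 0.055, 0, -0.7, 0, 0.002, 0.08, 0, -0.7, 0, 0.002, 0.105, 0, -0.7, 0, 0.002, 0.128, 0, -0.7, 0, 0.002, 0.144, 0, -0.7, 0, 0.002, 0.152, 0, -0.7]
}}

```text
time_s: 17.38
eef_pos: [0.5201, 0.3153, 0.1021]
tool_rot: [[-0.272, 0.962, -0.004], [0.962, 0.272, -0.002], [-0.001, -0.004, -1.0]]
wrist_force: [-1.4, -0.6, -1.5]
gripper_width: 0.384
```

```bash
python3 - <<'E'
from h import *
a=cams.capture("scene");b=cams.capture("top")
go(.521,.318,.0907,105.9)
cv2.imwrite("pics/s12.png",np.hstack([cv2.resize(a[160:280,330:450],(400,400)),cv2.resize(b[130:290,150:310],(400,400))]))
E
```

```text
t 17.48 pos [0.5206 0.3159 0.1035] yaw 105.82 tilt [-0.0031 -0.0015] F [-0.47  0.34 -1.31] w 0.381
  shift [0.0019 0.001  0.0128] twist units -0.016 rows 0.3
```

View pics/s12.png

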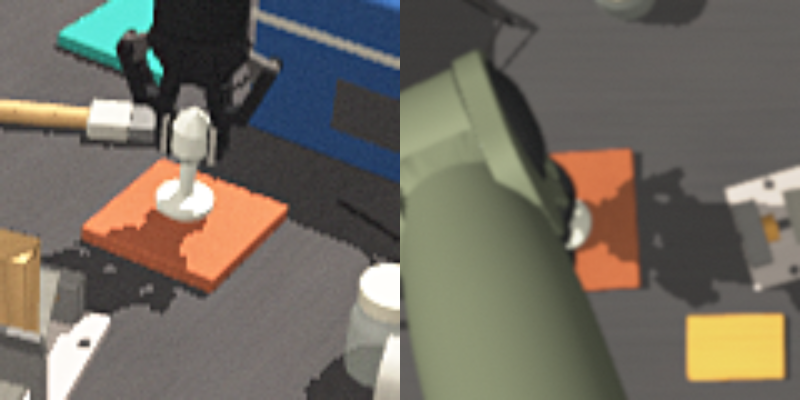

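Over the middle of the slab. Lowering slowly until contact.

Emit:
{"op": "apply_moves", "data": {
  "steps": [0, 0, 0.002, 0, -0.7, 0, 0, 0.004, 0, -0.7, 0, 0, 0.006, 0, -0.7, 0, 0, 0.008, 0, -0.7, 0, 0, 0.009, 0, -0.7, 0, 0, 0.01, 0, -0.7, 0, 0, 0.01, 0, -0.7, 0, 0, 0.01, 0, -0.7]
}}

```text
time_s: 18.15
eef_pos: [0.5215, 0.3175, 0.0953]
tool_rot: [[-0.274, 0.962, 0.0], [0.962, 0.274, 0.0], [0.0, 0.0, -1.0]]
wrist_force: [0.3, -0.0, -1.4]
gripper_width: 0.385
```

Emit:
{"op": "apply_moves", "data": {
  "steps": [0, 0, 0.0005, 0, -0.7, 0, 0, 0.001, 0, -0.7, 0, 0, 0.0015, 0, -0.7, 0, 0, 0.002, 0, -0.7, 0, 0, 0.002, 0, -0.7, 0, 0, 0.002, 0, -0.7, 0, 0, 0.002, 0, -0.7, 0, 0, 0.002, 0, -0.7]
}}

```text
time_s: 18.82
eef_pos: [0.5215, 0.3174, 0.0933]
tool_rot: [[-0.274, 0.962, 0.0], [0.962, 0.274, 0.0], [0.0, 0.0, -1.0]]
wrist_force: [0.4, -0.5, -1.8]
gripper_width: 0.38
```

Emit:
{"op": "apply_moves", "data": {
  "steps": [0, 0, 0.0005, 0, -0.7, 0, 0, 0.001, 0, -0.7, 0, 0, 0.0015, 0, -0.7, 0, 0, 0.002, 0, -0.7, 0, 0, 0.0025, 0, -0.7, 0, 0, 0.0025, 0, -0.7, 0, 0, 0.0025, 0, -0.7, 0, 0, 0.0025, 0, -0.7]
}}

```text
time_s: 19.48
eef_pos: [0.5215, 0.3174, 0.0909]
tool_rot: [[-0.274, 0.962, 0.0], [0.962, 0.274, 0.0], [0.0, 0.0, -1.0]]
wrist_force: [-0.4, -0.4, 1.7]
gripper_width: 0.378
```

Emit:
{"op": "apply_moves", "data": {
  "steps": [0, 0, 0.0005, 0, -0.7, 0, 0, 0.0005, 0, -0.7, 0, 0, 0.0005, 0, -0.7, 0, 0, 0.0005, 0, -0.3, 0, 0, 0.0005, 0, -0.2, 0, 0, 0.0005, 0, -0.1, 0, 0, 0.0005, 0, 0, 0, 0, 0.0005, 0, 0.1],
  "force": 20
}}

```text
time_s: 20.15
eef_pos: [0.5216, 0.3174, 0.0901]
tool_rot: [[-0.274, 0.962, 0.0], [0.962, 0.274, -0.0], [-0.0, 0.0, -1.0]]
wrist_force: [-0.2, -0.1, 0.4]
gripper_width: 0.553
```

Emit:
{"op": "apply_moves", "data": {
  "steps": [0, 0, 0, 0, 0.2, 0, 0, 0, 0, 0.3, 0, 0, 0, 0, 0.4, 0, 0, 0, 0, 0.5, 0, 0, 0, 0, 0.6, 0, 0, 0, 0, 0.7, 0, 0, 0, 0, 0.7, 0, 0, 0, 0, 0.7]
}}

```text
time_s: 20.82
eef_pos: [0.5215, 0.3174, 0.0903]
tool_rot: [[-0.274, 0.962, 0.0], [0.962, 0.274, 0.0], [-0.0, 0.0, -1.0]]
wrist_force: [-0.7, 0.4, -0.4]
gripper_width: 0.859
```

```bash
python3 - <<'E'
from h import *
a=cams.capture("scene")
go(.521,.318,.25,105.9)
cv2.imwrite("pics/s13.png",cv2.resize(a[160:280,330:450],(600,600)))
E
```

```text
t 20.87 pos [0.5215 0.3174 0.0903] yaw 105.9 tilt [ 0. -0.] F [ 0.51  0.62 -0.56] w 0.845
  shift [ 0.0007 -0.0003 -0.1597] twist units 0.001 rows 3.8
```

View pics/s13.png

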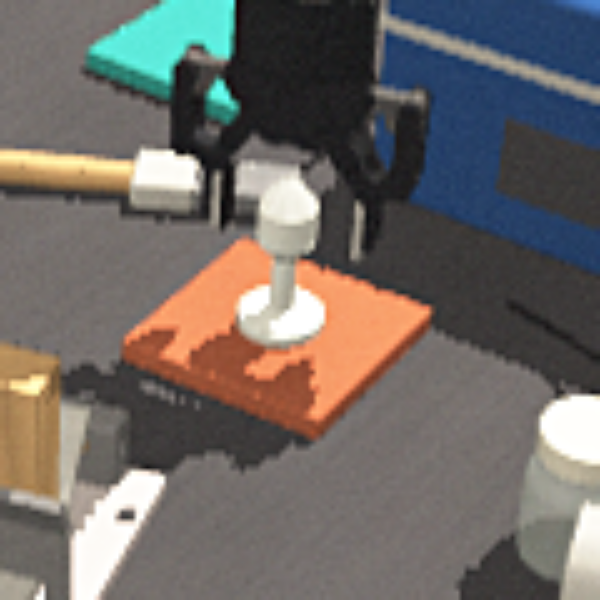

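Finial stands upright at the slab's middle with the fingers clear. Retreating upwards.

Emit:
{"op": "apply_moves", "data": {
  "steps": [0, 0, -0.005, 0, 0.7, 0, 0, -0.02, 0, 0.7, 0, 0, -0.045, 0, 0.7, 0, 0, -0.075, 0, 0.7, 0, 0, -0.105, 0, 0.7, 0, 0, -0.13, 0, 0.7, 0, 0, -0.145, 0, 0.7, 0, 0, -0.15, 0, 0.7]
}}

```text
time_s: 21.53
eef_pos: [0.5229, 0.3181, 0.2441]
tool_rot: [[-0.274, 0.962, 0.005], [0.962, 0.274, 0.002], [0.001, 0.006, -1.0]]
wrist_force: [0.0, -0.7, -0.3]
gripper_width: 0.849
```

Emit:
{"op": "apply_moves", "data": {
  "steps": [-0.01, 0.01, 0, 0, 0.7, -0.02, 0.03, 0, 0, 0.7, -0.02, -0.03, 0, 0, 0.7, -0.02, -0.06, 0, 0, 0.7, -0.02, -0.09, 0, 0, 0.7, -0.02, -0.1, 0, 0, 0.7, -0.02, -0.1, 0, 0, 0.7, -0.02, -0.1, 0, 0, 0.7]
}}

```text
time_s: 22.2
eef_pos: [0.4313, 0.2706, 0.2399]
tool_rot: [[-0.274, 0.962, 0.0], [0.962, 0.274, -0.0], [-0.0, 0.0, -1.0]]
wrist_force: [1.0, -0.5, 0.3]
gripper_width: 0.849
```

```bash
python3 - <<'E'
from h import *
a=cams.capture("scene");b=cams.capture("top")
go(.521,.318,.25,105.9)
for n in("scene","top"):
  for t in("finial","prop"): print(n,t,[(np.round(d["position"],1),d["conf"], back(n,d["position"],.015 if t=="finial" else .027).round(4)) for d in cams.landmark_of(t,n)])
cv2.imwrite("pics/s14.png",np.hstack([cv2.resize(a[160:320,280:440],(400,400)),cv2.resize(b[130:290,170:330],(400,400))]))
E
```

```text
t 22.3 pos [0.4324 0.271  0.2402] yaw 105.87 tilt [0.0012 0.0003] F [-0.28 -0.46  0.53] w 0.848
  shift [ 0.021   0.0981 -0.0097] twist units -0.006 rows 2.4
scene finial [(array([382.8, 223.8]), 0.79, array([0.5145, 0.315 , 0.015 ]))]
scene prop []
top finial [(array([211.5, 219.6]), 0.65, array([0.5168, 0.3266, 0.015 ]))]
top prop [(array([324.3, 210.9]), 0.75, array([0.532 , 0.0639, 0.027 ]))]
```

View pics/s14.png

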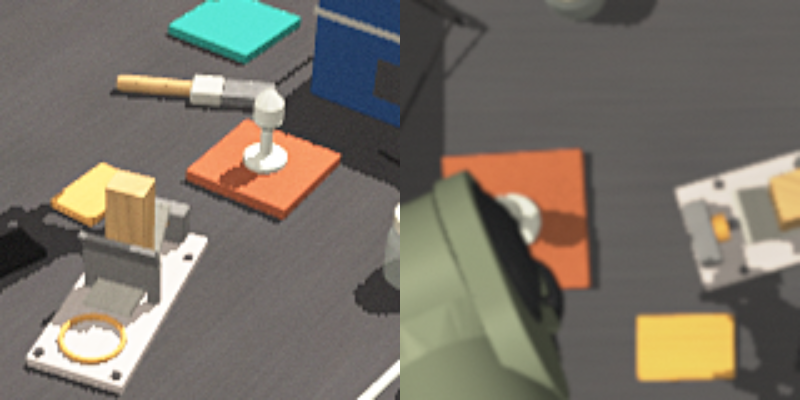

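Both views show the finial upright near the slab's centre and the prop standing in the slot with the catch pushed open. The arm is clear and still. Handing in.

```bash
python3 -c "
from cell import ticket
print(ticket.finish_job())"
```

```text
the job is handed in; nothing more can be done
None
```

I wedged the catch open with the 32 mm prop and let go of it. I then lifted the finial out, stood it on the terracotta slab, and handed the job in at about 22 s of the 64 s. No verdict was reported.

- **Prop:** it went down until 26 N of push moved it no further. After release it stood in the slot with the tongue drawn back, and it was still standing in the final pictures. I judged the catch opening from the pictures only; I had no reading of the joint itself.
- **Finial:** contact with the slab was gentle, about 3 N, at the expected height. In the final pictures it stands upright with the arm clear. Judging by where it was released and what the cameras showed, it is within about 10 mm of the slab's centre.
- **Disagreements:**
  - The two cameras placed the jig about 4 mm apart, so I aimed between them using the robot's own position.
  - The last finial estimates from the two cameras differed by about 12 mm, still well within the 40 mm allowed.
  - The network missed the prop in the final scene view, but it shows clearly in the picture and was found in the top view.

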